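# Dock the dough canister and take off its cap of unknown thread hand

### The arm

A 6-joint arm with a two-finger parallel gripper is mounted at the origin on the work surface. World frame = base frame: x ahead of the robot, y to its left, z up, the work surface at z = 0. Lengths are in mm, angles in degrees, forces in N, time in s.
With the tool pointing down it reaches from about 300 to 850 mm from the base axis. Payload 4.2 kg.
Tool frame: the origin (TCP) lies midway between the tips of the shut fingers; the grasp point (between the pads) lies 19 mm behind it; z points along the fingers, y is the line along which they close (so a half turn about z gives the same grasp; the last joint's range is limited). The gripper opens to 91 mm and grips with 3 to 60 N. Pads are 32 mm wide; open, the fingers measure 118 mm over their backs; the gripper's body (76 mm by 178 mm) begins 60 mm behind the grasp point.
Start: joints at [63.426, 18.312, 89.639, -0, 72.044, -1.146], TCP at [246.895, 519.313, 213.976] pointing down, gripper open.
Joint ranges: [-177.97, 177.97], [-48.28, 115.42], [12.27, 149.76], [-77.06, 257.06], [2.81, 150.46], [-146.56, 146.56]. Speed limits (degrees/s): [147.25, 147.25, 180, 180, 180, 180].

### API

Orientations are given as [roll, pitch, yaw] about the fixed x, y, z axes, in that order (R = Rz(yaw) Ry(pitch) Rx(roll)).
In Python, from workcell import env gives the robot as it stands.
- The arm moves only by the shell command python3 -m jog 'ROWS' [FORCE]. ROWS is a JSON object of lists of equal length, an entry for each row: "jaw": the finger opening in mm, from 0 to 91.2; "slide": the shift along the tool's x, y, z in units of 30 mm (1.0 is 30 mm), a list of three; "spin": the turn about the tool's z in units of 8 degrees (1.0 is 8 degrees). In form: {"jaw": [jaw, ...], "slide": [[dx, dy, dz], ...], "spin": [spin, ...]}. A call has 1 to 10 rows; each row shifts and turns the commanded pose from where the row before left it, along the tool's axes as they then stand; what a row does not reach is not made up. A row lasts 1/10 s, in which the tool goes at most 50 mm and 8.59 degrees, less where a joint would pass 70% of its speed; a pose out of reach is approached as far as the arm can. A call is refused whole if a number of a shift passes 1 or a number of a turn 1, either way. A call with a gripper value outside its range is refused whole. The fingers move at their own pace and stop on an object; FORCE is the grip in N (left out, the last holds). Time passes only in rows, so rows that do not move let the fingers close. It gives the time, the measured TCP pose, the force, the opening and the grip force at its end, in the units of the state.
- env.state(): the state, without advancing time (a new reading comes with each control period).
- env.grab_frame(name): name is "side" or "top" or "wrist"; returns the picture (420x560x3 uint8, red, green, blue); there is no depth.
- env.camera_model(name): a dict with "fx", "fy", "cx", "cy" (pixels), "camera_from_world" (4x4, takes a point from world to camera coordinates). Camera axes: x right, y up, looking along -z (the intrinsics and any distortion apply to the point x, -y, -z); pixel columns grow to the right and rows downward; lengths in mm; the calibration is good to about 2 mm. A picture is of the moment at which its call begins: read the wrist's pose just before it. camera_model takes no time and is no camera call; for the wrist camera it gives the pose at the moment of the call.
- env.job_done(): hands the job in; it is judged then, once.
The state is a dict: "time_s": time; "qpos": joint angles; "qvel": joint speeds; "effort": joint torques, N m; "ee_pos": TCP position; "ee_rot": TCP orientation; "force": force on the tool from outside, world axes, zero at the start; "torque": the same for the moment, N m; "gripper_width": finger opening in mm; "gripper_force": force on a finger pad.
Only numpy, scipy, OpenCV 4.12 (cv2) and the standard library are available. Lean on these libraries where they do the work, as an engineer would, in place of code of your own. Each camera call takes 0.05 s, during which the arm holds its last target. There are 200 camera calls.

### The job

Slide the noodle-press canister along the table into the holder, bevelled corners first, until it clicks fully home. Its cap comes off with a part turn, but it may be right-handed or left-handed and nothing shows which: find by trying which way it loosens, lift it off, and finish while still holding the cap in the gripper, well clear above the canister, which stays home in the holder. Do not let the canister tip over, and leave the bowls, discs and rolling pin alone.

Things in the scene. Friction and masses are not known exactly. Their poses are not given: they have to be found in the camera images.
- canister: White plastic dough canister, 0.45 kg, upright on the table. Foot 80 x 80 mm, 10 mm high, its two front (+x) corners bevelled 6 mm, a notch in each side. On it a square body 58 x 58 mm (flat sides parallel to the foot's), from 10 to 66 mm up. Origin: centre of the foot's underside; x points to the bevelled front, the end that enters the holder first; z up.
- canister_front (a point): Middle of the front (bevelled) edge of the canister's foot, 40 mm ahead of the canister's origin along its x, 5 mm up; it meets the back stop when home.
- cap: Aluminium screw cap on the canister's top, 0.09 kg: round flange 54 mm across, 8 mm thick, with an upright grip bar across it, 50 mm long (along x), 14 mm wide (along y). Origin: centre of the flange's underside, 66 mm above the table while fitted, on the canister's axis. A stem with a cross lug reaches 17 mm down into the canister. As found, the bar lies along the canister's x within 5 degrees.
- cap_bar (a point): Centre of the cap's grip bar, 18 mm above the cap's origin; the bar spans 10 mm below to 10 mm above it. The cap turns easily. In its loosening sense (left or right, unknown, varies) it turns until the bar is about 62 degrees from the canister's x, a solid stop; there (within 5 degrees) it lifts straight off, clear after 25 mm. The other way it stops dead after 10 to 25 degrees, still locked.
- holder: Aluminium holder screwed to the table, open at one end; back stop 24 mm high, sides 18 mm (25 mm at the upturned mouth). The canister's foot slides on the table between two rails 85 mm apart, under lips (13 mm above the table, 68 mm apart), up to the back stop. Origin: on the table, where the canister's origin is when home. x is the push direction; when home the canister's x lies along it.
- holder_mouth (a point): Middle of the holder's open end, on the table, 73 mm before its origin: flared guides run from here to the rails, which begin 40 mm before the origin. Sprung rollers in the rails resist the push with about 10 to 15 N over the last 25 mm of travel, then click into the foot's notches and hold the canister against the back stop.
- steel_bowl: Steel bowl upside down, 150 mm across, 60 mm high; origin at the centre of its underside. To be left alone.
- china_bowl: White china bowl, 110 mm across, 50 mm high; origin at the centre of its underside. To be left alone.
- die_discs: Stack of three white plastic noodle discs, about 86 mm across, 12 mm high; origin under its centre. To be left alone.
- rolling_pin: Dark wooden rolling pin, 260 mm long (along its x), 36 mm thick; origin under its centre. To be left alone.
Things that resemble listed ones, but are neither listed nor needed, are in the scene too. What is shaped like the canister but purple is not meant.

How it is judged:
By the outcome, as a careful person would: the job done as asked, in the order asked, and still so for the second after the job is handed in, while the arm keeps its last pose, push and grip.
It also fails if it takes over 72 s, if anything falls off the work surface, if the arm or the gripper's body presses on something with over 40 N, if the wrist force passes 120 N, or if a joint passes its speed limit or range.

## Working session

There is one attempt and no reset: what is moved stays moved. The work goes in short steps, Python scripts to look and compute and a shell command to move; the robot and the scene stay as the last step left them, time stands still between calls to the robot, and variables do not carry over. Pictures are saved under pics/ and viewed, at most 10 in all, crops included, and the job is handed in when it is done.

```bash
mkdir -p pics; ls; cat > h.py <<'E'
import numpy as np, cv2, json
from workcell import env
def snap(n,f):
    m=env.camera_model(n); im=env.grab_frame(n)
    cv2.imwrite(f'pics/{f}.png',im[:,:,::-1]); json.dump({k:(v.tolist() if hasattr(v,'tolist') else v) for k,v in m.items()},open(f'pics/{f}.json','w')); return im,m
def ray(m,u,v,z):
    T=np.array(m["camera_from_world"]);R=T[:3,:3];c=-R.T@T[:3,3]
    K=np.array([[m['fx'],0,m['cx']],[0,m['fy'],m['cy']],[0,0,1]])
    d=m.get('distortion',m.get('dist'))
    p=cv2.undistortPoints(np.array([[[u,v]]],float),K,np.array(d,float) if d is not None else None)[0,0]
    w=R.T@np.array([p[0],-p[1],-1]); return c+w*(z-c[2])/w[2]
def proj(m,P):
    T=np.array(m["camera_from_world"]);q=T[:3,:3]@np.array(P)+T[:3,3]
    return m['cx']+m['fx']*q[0]/-q[2], m['cy']+m['fy']*q[1]/q[2]
def big(f,x0,y0,x1,y1,s):
    im=cv2.imread(f'pics/{f}.png')[y0:y1,x0:x1]; cv2.imwrite(f'pics/{f}_c{x0}.png',cv2.resize(im,None,fx=s,fy=s,interpolation=cv2.INTER_CUBIC))
E
python3 - <<'E'
from h import *
for n in ('top','side'):
    im,m=snap(n,n+'0'); print(m)
a=cv2.imread('pics/top0.png');print(env.state())
E
```

```text
pics
{'fx': 426.40329616381763, 'fy': 426.40329616381763, 'cx': 278.5133459415347, 'cy': 211.21035432452754, 'camera_from_world': array([[-4.29134226e-03, -9.99664789e-01, -2.55321987e-02,
         3.94509741e+01],
       [ 9.95170530e-01, -6.77318510e-03,  9.79272226e-02,
        -5.80979890e+02],
       [-9.80673307e-02, -2.49886525e-02,  9.94866004e-01,
        -1.02216061e+03],
       [ 0.00000000e+00,  0.00000000e+00,  0.00000000e+00,
         1.00000000e+00]])}
{'fx': 546.8229962626448, 'fy': 546.8229962626448, 'cx': 267.1791299029844, 'cy': 203.44355330403687, 'camera_from_world': array([[ 7.68145497e-01, -6.40121091e-01, -1.40529239e-02,
        -4.14820975e+02],
       [ 4.74578423e-01,  5.54486632e-01,  6.83607998e-01,
        -3.16669811e+02],
       [-4.29799739e-01, -5.31779620e-01,  7.29714067e-01,
        -1.07751322e+03],
       [ 0.00000000e+00,  0.00000000e+00,  0.00000000e+00,
         1.00000000e+00]])}
{'time_s': 0.1, 'qpos': array([ 6.34254637e+01,  1.83461587e+01,  8.97006133e+01, -1.72866495e-03,
        7.20448149e+01, -1.14691965e+00]), 'qvel': array([ 0.03800771, -0.05333464, -0.10922547,  0.04195223, -0.03727499,
        0.05678747]), 'effort': array([ 1.30057069e-03, -4.13331163e+01, -2.32510382e+01,  7.28905317e-02,
        4.21843096e-02, -3.21056939e-05]), 'ee_pos': array([246.69490485, 518.87041564, 213.21449352]), 'ee_rot': array([-1.79908399e+02, -1.89927737e-04,  1.54572917e+02]), 'force': array([ 0.40545228,  0.1315962 , -0.47999922]), 'torque': array([-0.04037421, -0.02112501,  0.03302743]), 'gripper_force': 0.0, 'gripper_width': 91.35026765132956}
```

View pics/top0.png

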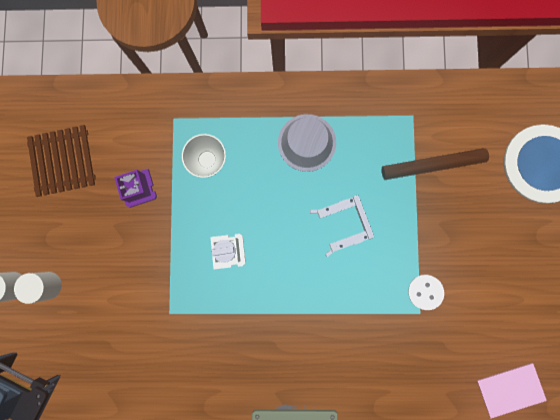

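View pics/side0.png

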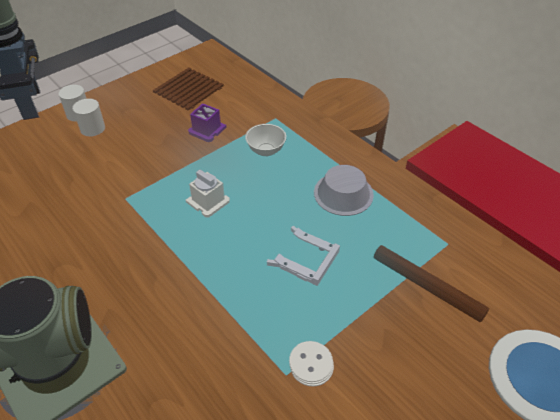

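The top view has two canister shapes: white at (227,252) and purple at (135,187). White fits the description and purple is excluded. The holder is at (345,225), with its open end facing left. I'll confirm this in an enlarged crop.

```bash
python3 -c "
from h import *
big('top0',200,185,385,285,4.3)
big('side0',175,160,345,290,4.6)"
```

```text
(no output)
```

View pics/top0_c200.png

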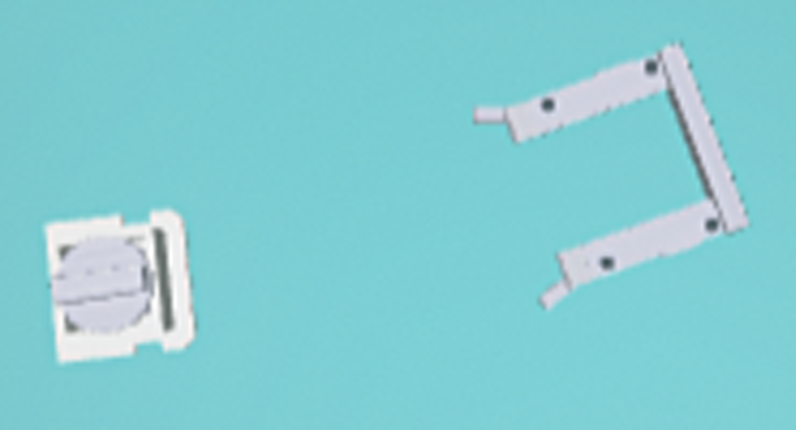

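View pics/side0_c175.png

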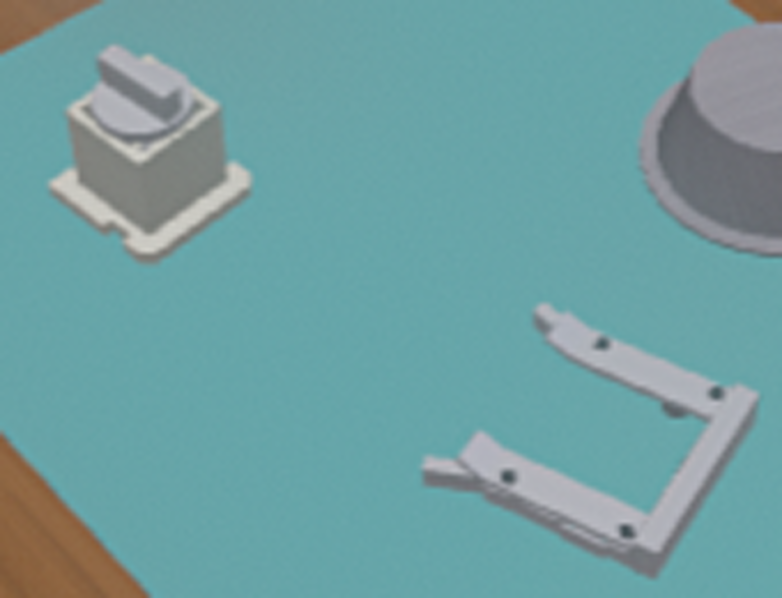

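```bash
python3 - <<'E'
from h import *
mt=json.load(open('pics/top0.json'));ms=json.load(open('pics/side0.json'))
T=lambda X,Y,z:ray(mt,200+(X+.5)/4.3-.5,185+(Y+.5)/4.3-.5,z)[:2]
S=lambda X,Y,z:ray(ms,175+(X+.5)/4.6-.5,160+(Y+.5)/4.6-.5,z)[:2]
hd=lambda d:np.degrees(np.arctan2(d[1],d[0]))
bl,br=T(45,224,10),T(58,362,10);fl,fr=T(184,218,10),T(196,340,10)
b=(bl+br)/2;f=(fl+fr)/2;print('can top',(b+f)/2,'len',np.linalg.norm(f-b),'w',np.linalg.norm(bl-br),'hd',hd(f-b),hd(bl-br)-90)
print('bar',hd(T(148,287,94)-T(53,290,94)),'cap ctr',T(103,283,74))
L,B,R=S(50,184,10),S(0,0,10),S(250,180,10); print('side corners L,R mid',(L+R)/2,np.linalg.norm(L-R))
a,b_,c,d=T(516,141,18),T(668,88,18),T(557,252,18),T(712,203,18)
print('lips',a,b_,c,d,'hd',hd(b_-a),hd(d-c))
n1=T(660,50,24);n2=T(726,231,24);print('stop',n1,n2,hd(n1-n2)-90,(n1+n2)/2,'outer',T(682,43,24),T(747,225,24))
print('side stop', S(630,551,24),S(735,386,24),'lips',S(560,312,18),S(706,411,18),S(485,433,25),S(640,527,18))
print('mouth tips',T(475,115,18),T(545,303,18))
E
```

```text
can top [483.99622759 163.98321819] len 80.93409344648302 w 80.21974283611732 hd -84.541685766137 -83.94040061487766
bar -88.45613013082372 cap ctr [485.19056005 164.41783142]
side corners L,R mid [482.69451399 164.86978966] 108.58806835953571
lips [566.13079192 -65.45852376] [ 596.27753643 -153.47263694] [502.12398268 -88.04016146] [ 529.72563834 -177.15851293] hd -71.09255470144818 -72.79124826121699
stop [ 617.64123929 -148.43999799] [ 513.44543445 -183.64485924] -71.33132088066733 [ 565.54333687 -166.04242862] outer [ 621.60547659 -161.13498908] [ 516.7952039  -195.62749023]
side stop [ 507.98803283 -188.37339082] [ 615.09435541 -149.48530391] lips [585.03069022 -53.66458666] [ 596.83575561 -148.34468974] [501.28633401 -92.08887805] [ 524.13150135 -178.39753175]
mouth tips [581.36712387 -42.00886682] [473.06563223 -80.73328682]
```

White canister confirmed: bevels and front face the image right, toward the holder mouth. Canister is at about (484,164) heading −84°. The holder's home point is about (553,−128) heading −71.5°. Next I move above the canister.

```bash
python3 -m jog '{"jaw":[91,91,91,91,91,91,91,91,91,91],"slide":[[-1,-0.6,0],[-1,-0.6,0],[-1,-0.6,0],[-1,-0.6,0],[-1,-0.6,0],[-1,-0.6,0],[-1,-0.6,0],[-1,-0.6,0],[-1,-0.6,0],[-1,-0.6,0]],"spin":[0,0,0,0,0,0,0,0,0,0]}'
python3 -m jog '{"jaw":[91,91,91,91,91,91,91,91,91,91],"slide":[[-1,-0.6,0],[-1,-0.6,0],[-0.2,-0.1,0],[0,0,0],[0,0,0],[0,0,0],[0,0,0],[0,0,0],[0,0,0],[0,0,0]],"spin":[0,0,1,1,1,1,1,1,1,0.3]}'
python3 - <<'E'
from h import *
print(env.state()['ee_pos'],env.state()['ee_rot'])
snap('wrist','w1');snap('top','t1')
E
```

```text
time_s: 1.1
ee_pos: [440.9, 226.6, 213.7]
ee_rot: [-180.0, -0.0, 154.6]
force: [0.6, 0.7, -0.4]
gripper_width: 90.8
gripper_force: 0.0
time_s: 2.1
ee_pos: [483.1, 164.2, 213.5]
ee_rot: [-179.9, 0.0, 96.0]
force: [-0.7, 0.3, 0.0]
gripper_width: 90.9
gripper_force: 0.0
[483.10378033 164.24314918 213.54357554] [-1.79946183e+02  7.80046938e-03  9.59781147e+01]
```

View pics/w1.png

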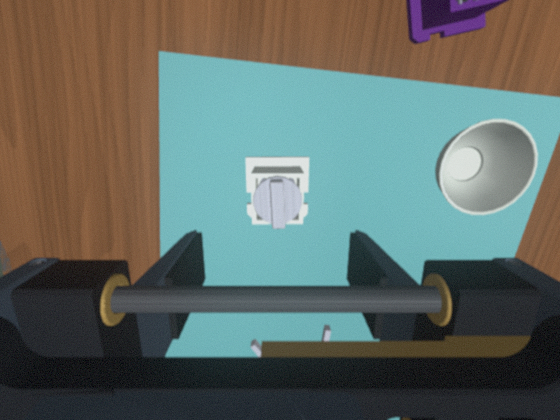

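The wrist view shows the foot's back corners at (246,157) and (309,157), and its front edge at row 224 from column 252 to 303. The bar runs from (277,181) to (279,228).

```bash
python3 - <<'E'
from h import *
m=json.load(open('pics/w1.json'));print({k:v for k,v in m.items() if k!='camera_from_world'})
hd=lambda d:np.degrees(np.arctan2(d[1],d[0]))
im=cv2.imread('pics/w1.png');g=im.astype(int).min(2);hsv=cv2.cvtColor(im,cv2.COLOR_BGR2HSV)
c=((hsv[:,:,1]<60)).astype(np.uint8); c[:150]=0;c[232:]=0;c[:,:235]=0;c[:,320:]=0
for r in (160,163,166,216,220): print(r,np.where(c[r])[0][[0,-1]])
for u in (250,262,278,294,305): print('col',u,np.where(c[:,u])[0][[0,-1]])
R=lambda u,v,z:ray(m,u,v,z)[:2]
bl,br=R(245.5,157,10),R(309,157,10);f=(R(252,224,10)+R(303,224,10))/2;b=(bl+br)/2
print('can',(b+f)/2,np.linalg.norm(b-f),np.linalg.norm(bl-br),hd(f-b),hd(bl-br),'bar',hd(R(279,228,94)-R(277,181,94)),'cap',(R(254,200,74)+R(303,200,74))/2)
E
```

```text
{'fx': 295.5440043103826, 'fy': 295.5440043103826, 'cx': 275.5779792152899, 'cy': 210.05118230259677}
160 [245 309]
163 [245 309]
166 [245 309]
216 [249 305]
220 [252 303]
col 250 [157 217]
col 262 [156 224]
col 278 [156 228]
col 294 [156 224]
col 305 [156 216]
can [486.90296811 158.96856334] 88.69878817704911 79.44060170215714 -83.6917003080397 -173.99781103425462 bar -81.5180009892868 cap [487.17843811 164.512343  ]
```

```bash
python3 -m jog '{"jaw":[91,91,91,91,91,91,91,91,91],"slide":[[0,0.08,1],[0,0,1],[0,0,1],[0,0,1],[0,0,0.8],[0,0,0.6],[0,0,0.4],[0,0,0.25],[0,0,0]],"spin":[0,0,0,0,0,0,0,0,0]}'
python3 -m jog '{"jaw":[60,56,52,52,52,52,52],"slide":[[0,0,0],[0,0,0],[0,0,0],[0,0,0],[0,0,0],[0,0,0],[0,0,0]],"spin":[0,0,0,0,0,0,0]}' 30
```

```text
time_s: 3.1
ee_pos: [485.5, 164.5, 31.9]
ee_rot: [-179.9, 0.0, 96.2]
force: [0.1, 0.2, -0.0]
gripper_width: 91.1
gripper_force: 0.0
time_s: 3.8
ee_pos: [485.3, 164.6, 32.8]
ee_rot: [-180.0, -0.0, 96.2]
force: [-3.0, -0.1, 4.5]
gripper_width: 57.8
gripper_force: 30.0
```

```bash
python3 -m jog '{"jaw":[52,52,52,52,52,52,52,52,52,52],"slide":[[-0.3,0.03,0],[-0.6,0.03,0],[-0.7,0.03,0],[-0.7,0.03,0],[-0.7,0.03,0],[-0.7,0.03,0],[-0.7,0.03,0],[-0.7,0.03,0],[-0.4,0.03,0],[-0.22,0,0]],"spin":[0,0,0,0,0,0,0,0,0,0]}'
python3 -m jog '{"jaw":[52,52,52,52,52],"slide":[[0,0,0],[0,0,0],[0,0,0],[0,0,0],[0,0,0]],"spin":[-0.4,-0.5,-0.4,-0.23,0]}'
python3 - <<'E'
from h import *
print(env.state()['ee_pos'],env.state()['ee_rot'])
a,_=snap('top','t2');b,_=snap('side','s2')
A=cv2.resize(a[170:290,270:400],None,fx=3,fy=3,interpolation=3);B=cv2.resize(b[170:290,210:350],None,fx=3,fy=3,interpolation=3)
cv2.imwrite('pics/ts2.png',np.hstack([A,B])[:,:,::-1])
E
```

```text
time_s: 4.8
ee_pos: [513.2, -5.3, 32.9]
ee_rot: [179.9, -0.1, 96.0]
force: [0.3, 6.1, 6.1]
gripper_width: 57.8
gripper_force: 30.0
time_s: 5.3
ee_pos: [512.1, -5.1, 32.8]
ee_rot: [-180.0, 0.0, 108.5]
force: [-1.5, 1.2, 7.2]
gripper_width: 57.9
gripper_force: 30.0
[512.0581771   -5.05218284  32.80623363] [-1.79974120e+02  7.93922500e-03  1.08492693e+02]
```

View pics/ts2.png

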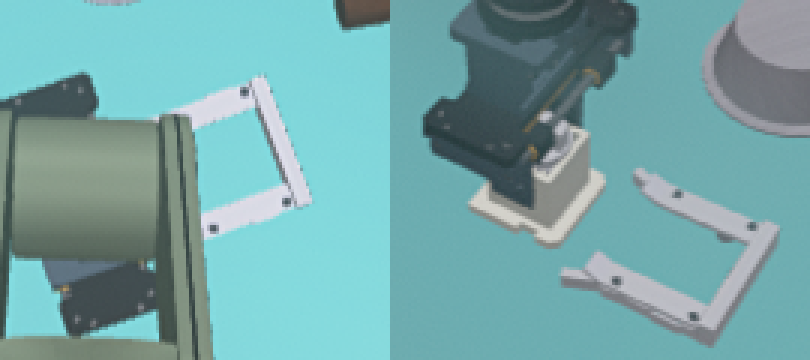

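```bash
python3 -m jog '{"jaw":[52,52,52,52,52,52,52],"slide":[[-0.3,-0.03,0],[-0.5,0,0],[-0.5,0,0],[-0.4,0,0],[-0.3,0,0],[-0.1,0,0],[0,0,0]],"spin":[0,0,0,0,0,0,0]}'
python3 -m jog '{"jaw":[52,52,52,52],"slide":[[-0.2,0,0],[-0.2,0,0],[-0.2,0,0],[0,0,0]],"spin":[0,0,0,0]}'
```

```text
time_s: 6.1
ee_pos: [531.7, -65.1, 32.9]
ee_rot: [180.0, -0.0, 108.4]
force: [-0.6, 2.1, 6.4]
gripper_width: 58.1
gripper_force: 30.0
time_s: 6.5
ee_pos: [537.3, -82.2, 32.8]
ee_rot: [180.0, -0.0, 108.4]
force: [0.2, 3.0, 5.4]
gripper_width: 57.3
gripper_force: 30.0
```

```bash
python3 -m jog '{"jaw":[52,52,52,52,52],"slide":[[-0.2,0,0],[-0.2,0,0],[-0.2,0,0],[-0.1,0,0],[0,0,0]],"spin":[0,0,0,0,0]}'
python3 -m jog '{"jaw":[52,52,52,52,52],"slide":[[-0.15,0,0],[-0.15,0,0],[-0.15,0,0],[-0.1,0,0],[0,0,0]],"spin":[0,0,0,0,0]}' 45
```

```text
time_s: 7.0
ee_pos: [543.7, -101.6, 32.8]
ee_rot: [180.0, -0.0, 108.4]
force: [-1.4, 3.7, 6.2]
gripper_width: 57.6
gripper_force: 30.0
time_s: 7.5
ee_pos: [548.6, -117.4, 32.8]
ee_rot: [-180.0, -0.0, 108.4]
force: [-1.4, 3.4, 5.7]
gripper_width: 57.8
gripper_force: 45.0
```

```bash
python3 -m jog '{"jaw":[52,52,52],"slide":[[-0.1,0,0],[-0.1,0,0],[0,0,0]],"spin":[0,0,0]}'
python3 -m jog '{"jaw":[52,52,52],"slide":[[-0.1,0,0],[-0.1,0,0],[0,0,0]],"spin":[0,0,0]}'
python3 - <<'E'
from h import *
a,_=snap('top','t3');b,_=snap('side','s3')
A=cv2.resize(a[170:290,270:400],None,fx=3,fy=3,interpolation=3);B=cv2.resize(b[170:290,210:350],None,fx=3,fy=3,interpolation=3)
cv2.imwrite('pics/ts3.png',np.hstack([A,B])[:,:,::-1])
E
```

```text
time_s: 7.8
ee_pos: [550.8, -123.5, 32.8]
ee_rot: [-180.0, 0.0, 108.4]
force: [-0.8, 2.0, 7.3]
gripper_width: 58.0
gripper_force: 45.0
time_s: 8.1
ee_pos: [552.2, -127.4, 32.9]
ee_rot: [-180.0, -0.2, 108.4]
force: [-2.1, 8.3, 8.1]
gripper_width: 57.9
gripper_force: 45.0
```

View pics/ts3.png

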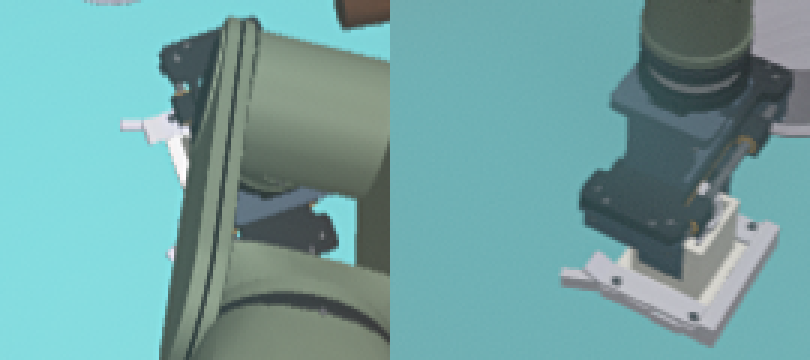

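The side view shows the canister nearly at the back stop, at (700,280). I'll push on until the force shows a hard stop.

```bash
python3 -m jog '{"jaw":[52,52,52],"slide":[[-0.1,0,0],[-0.05,0,0],[0,0,0]],"spin":[0,0,0]}'
python3 -m jog '{"jaw":[52,52,52],"slide":[[-0.1,0,0],[-0.1,0,0],[0,0,0]],"spin":[0,0,0]}'
```

```text
time_s: 8.5
ee_pos: [552.4, -127.8, 33.2]
ee_rot: [-180.0, -0.6, 108.4]
force: [-3.6, 20.4, 15.2]
gripper_width: 57.6
gripper_force: 45.0
time_s: 8.8
ee_pos: [552.5, -129.0, 33.8]
ee_rot: [-179.9, -1.1, 108.3]
force: [-7.4, 34.3, 22.8]
gripper_width: 58.2
gripper_force: 45.0
```

```bash
python3 - <<'E'
from h import *
b,m=snap('side','s4');st=env.state();print(st['ee_pos'],st['force'])
x0,y0,s=255,210,7
B=cv2.resize(b[y0:y0+85,x0:x0+100],None,fx=s,fy=s,interpolation=3)
u=np.array([np.cos(np.radians(-71.6)),np.sin(np.radians(-71.6))]);n=np.array([-u[1],u[0]])
def draw(h,col):
    pts=lambda L,z:[proj(m,[*(np.array(h)+a*u+b_*n),z]) for a,b_ in L]
    sq=[(29,29),(29,-29),(-29,-29),(-29,29)];ft=[(40,34),(40,-34),(34,-40),(-40,-40),(-40,40),(34,40)]
    for L,z in((sq,66),(ft,10)):
        P=np.array([[(p[0]-x0+.5)*s,(p[1]-y0+.5)*s] for p in pts(L,z)],np.int32);cv2.polylines(B,[P],True,col,1)
draw(st['ee_pos'][:2],(255,0,0))
cv2.imwrite('pics/s4c.png',B[:,:,::-1])
E
```

```text
[ 552.57351723 -129.01612996   33.79548198] [-7.15281676 33.18493336 23.170524  ]
```

View pics/s4c.png

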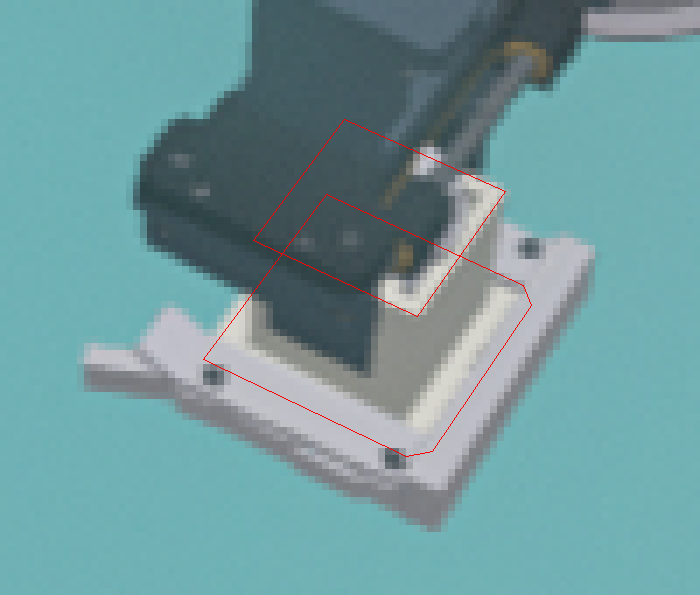

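The front edge sits close to the stop. A gentle pull back will show whether it has clicked and holds.

```bash
python3 -m jog '{"jaw":[52,52,52],"slide":[[0.2,0,0],[0.13,0,0],[0,0,0]],"spin":[0,0,0]}'
python3 -m jog '{"jaw":[52,52],"slide":[[0.1,0,0],[0,0,0]],"spin":[0,0]}'
```

```text
time_s: 9.15
ee_pos: [552.2, -128.1, 33.0]
ee_rot: [-180.0, -0.1, 108.5]
force: [-3.6, 6.4, 8.7]
gripper_width: 57.8
gripper_force: 45.0
time_s: 9.35
ee_pos: [552.2, -127.8, 32.8]
ee_rot: [180.0, 0.1, 108.5]
force: [-1.4, -2.5, 5.2]
gripper_width: 57.8
gripper_force: 45.0
```

```bash
python3 -m jog '{"jaw":[52,52],"slide":[[0.07,0,0],[0,0,0]],"spin":[0,0]}'
python3 -m jog '{"jaw":[52,52],"slide":[[0.07,0,0],[0,0,0]],"spin":[0,0]}'
```

```text
time_s: 9.55
ee_pos: [552.4, -127.3, 32.8]
ee_rot: [179.9, 0.3, 108.5]
force: [0.2, -7.5, 4.0]
gripper_width: 58.2
gripper_force: 45.0
time_s: 9.75
ee_pos: [552.4, -126.0, 32.9]
ee_rot: [179.9, 0.4, 108.5]
force: [1.9, -8.9, 3.5]
gripper_width: 57.8
gripper_force: 45.0
```

```bash
python3 -m jog '{"jaw":[52,52,52,52],"slide":[[-0.1,0,0],[-0.1,0,0],[-0.1,0,0],[0,0,0]],"spin":[0,0,0,0]}' 60
python3 -m jog '{"jaw":[52,52,52,52],"slide":[[-0.15,0,0],[-0.1,0,0],[-0.1,0,0],[0,0,0]],"spin":[0,0,0,0]}'
```

```text
time_s: 10.15
ee_pos: [553.0, -128.0, 33.3]
ee_rot: [179.9, -0.4, 108.3]
force: [-1.9, 12.2, 12.3]
gripper_width: 58.0
gripper_force: 60.0
time_s: 10.55
ee_pos: [553.3, -128.9, 34.0]
ee_rot: [-179.9, -1.3, 108.2]
force: [-7.2, 39.5, 27.0]
gripper_width: 57.8
gripper_force: 60.1
```

```bash
python3 -m jog '{"jaw":[52,52,52],"slide":[[0.2,0,0],[0.13,0,0],[0,0,0]],"spin":[0,0,0]}'
python3 - <<'E'
from h import *
ms=json.load(open('pics/side0.json'))
S=lambda X,Y,z:ray(ms,175+(X+.5)/4.6-.5,160+(Y+.5)/4.6-.5,z)[:2]
u=np.array([np.cos(np.radians(-71.6)),np.sin(np.radians(-71.6))]);n=np.array([-u[1],u[0]])
for nm,p in dict(roller=(675,408,8),screwF=(717,393,18),screwB=(602,343,18),stopbl=(655,575,0),lipN_end=(485,433,25),stoptop_in1=(632,548,24),stoptop_in2=(733,388,24),mouthtip1=(425,470,20),mouthtip2=(545,305,20)).items():
    d=S(*p)-np.array([552,-128]);print(nm,round(d@u,1),round(d@n,1))
mt=json.load(open('pics/top0.json'))
for X,Y in((652,67),(548,105),(711,225),(607,263)):
    d=ray(mt,200+(X+.5)/4.3-.5,185+(Y+.5)/4.3-.5,18)[:2]-np.array([552,-128]);print('screw',d@u,d@n)
# wrist view now
snap('wrist','w5');print(env.state()['ee_pos'])
im=cv2.imread('pics/w5.png');cv2.imwrite('pics/w5c.png',cv2.resize(im,(800,600)))
E
```

```text
time_s: 10.85
ee_pos: [553.0, -128.0, 33.2]
ee_rot: [180.0, -0.3, 108.4]
force: [-2.2, 12.1, 12.0]
gripper_width: 57.6
gripper_force: 60.0
roller 16.3 37.2
screwF 32.9 49.1
screwB -31.7 47.8
stopbl 53.0 -51.4
lipN_end -50.1 -36.8
stoptop_in1 43.4 -58.8
stoptop_in2 40.0 51.4
mouthtip1 -65.3 -67.8
mouthtip2 -68.2 53.4
screw 33.53466942029578 48.45414799637869
screw -30.548882852000396 46.929728899621665
screw 34.80733015825264 -48.333879581909514
screw -28.687382269436885 -49.788373448016436
[ 552.95558218 -128.0392434    33.24934458]
```

View pics/w5c.png

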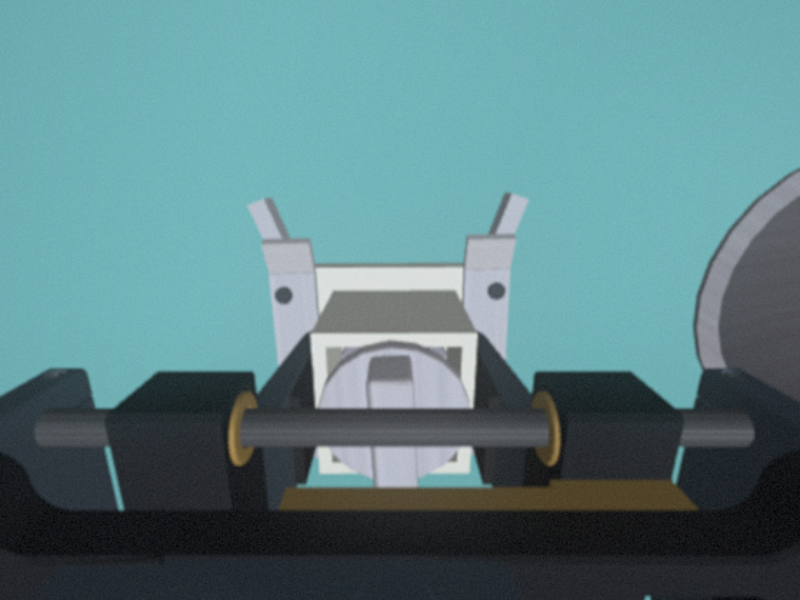

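The wrist view shows the foot's back edge at row 265 and the lip screws at (284,295) and (496,291). I'll measure the back edge against the screws to check for a remaining gap.

```bash
python3 - <<'E'
from h import *
m=json.load(open('pics/w5.json'))
u=np.array([np.cos(np.radians(-71.6)),np.sin(np.radians(-71.6))]);n=np.array([-u[1],u[0]])
def q(nm,X,Y,z):
    d=ray(m,(X+.5)*.7-.5,(Y+.5)*.7-.5,z)[:2]-np.array([552,-128]);print(nm,round(d@u,1),round(d@n,1))
q('screwL',284,295,18);q('screwR',496,291,18);q('foot back',390,266,10);q('foot back z0',390,264,0);q('lip endL',288,240,25);q('bodyback z66',395,333,66);q('bodyback base',395,291,10)
q('tipL',262,202,18);q('tipR',514,197,18);q('lipL bend',290,271,18)
E
```

```text
screwL -27.5 -48.3
screwR -29.4 48.2
foot back -39.3 -0.0
foot back z0 -38.2 -0.1
lip endL -53.5 -43.0
bodyback z66 -27.1 2.1
bodyback base -27.2 2.3
tipL -68.8 -54.7
tipR -70.9 53.1
lipL bend -38.6 -44.8
```

```bash
python3 -m jog '{"jaw":[64,68,68,68,68,68,60,52,52,52],"slide":[[0,0,0],[0,0,0],[0.15,0,0],[0,0,0.15],[0,0,0.18],[0,0,0],[0,0,0],[0,0,0],[0,0,0],[0,0,0]],"spin":[0,0,0,0,0,0,0,0,0,0]}' 45
python3 -m jog '{"jaw":[52,52,52,52],"slide":[[-0.1,0,0],[-0.05,0,0],[0,0,0],[0,0,0]],"spin":[0,0,0,0]}'
python3 -m jog '{"jaw":[52,52,52,52],"slide":[[-0.1,0,0],[-0.05,0,0],[0,0,0],[0,0,0]],"spin":[0,0,0,0]}'
```

```text
time_s: 11.9
ee_pos: [552.4, -127.8, 22.4]
ee_rot: [180.0, 0.0, 108.4]
force: [2.6, -0.0, -4.5]
gripper_width: 57.7
gripper_force: 44.8
time_s: 12.3
ee_pos: [552.4, -128.1, 22.7]
ee_rot: [-180.0, -0.4, 108.4]
force: [-0.1, 14.3, 1.8]
gripper_width: 57.7
gripper_force: 44.9
time_s: 12.7
ee_pos: [552.5, -128.5, 23.0]
ee_rot: [-179.9, -0.8, 108.3]
force: [-2.9, 25.0, 9.4]
gripper_width: 58.0
gripper_force: 45.0
```

```bash
python3 -m jog '{"jaw":[52,52,52],"slide":[[0.2,0,0],[0.15,0,0],[0,0,0]],"spin":[0,0,0]}'
python3 -m jog '{"jaw":[52,52],"slide":[[0.07,0,0],[0,0,0]],"spin":[0,0]}'
python3 -m jog '{"jaw":[52,52],"slide":[[0.07,0,0],[0,0,0]],"spin":[0,0]}'
python3 -m jog '{"jaw":[52,52],"slide":[[0.07,0,0],[0,0,0]],"spin":[0,0]}' | head -4
python3 -m jog '{"jaw":[52,52],"slide":[[0.07,0,0],[0,0,0]],"spin":[0,0]}' | head -4
```

```text
time_s: 13.0
ee_pos: [552.2, -127.6, 22.5]
ee_rot: [180.0, 0.2, 108.5]
force: [1.9, -5.4, -5.2]
gripper_width: 57.6
gripper_force: 44.8
time_s: 13.2
ee_pos: [552.0, -126.6, 22.6]
ee_rot: [179.9, 0.2, 108.4]
force: [1.4, -5.0, -5.0]
gripper_width: 58.0
gripper_force: 44.8
time_s: 13.4
ee_pos: [550.9, -124.0, 22.6]
ee_rot: [180.0, 0.1, 108.4]
force: [1.8, -4.4, -4.2]
gripper_width: 57.8
gripper_force: 44.8
time_s: 13.6
ee_pos: [549.3, -120.1, 22.6]
ee_rot: [-180.0, -0.1, 108.4]
force: [-1.2, -0.9, -1.2]
time_s: 13.8
ee_pos: [548.7, -117.8, 22.6]
ee_rot: [-180.0, -0.0, 108.4]
force: [0.0, 0.3, -0.9]
```

```bash
python3 - <<'E'
from h import *
im,m=snap('wrist','w6');a=cv2.imread('pics/w5.png');b=im[:,:,::-1]
for nm,i in(('w5',a),('w6',b)):
    print(nm,[tuple(int(v) for v in i[r,273]) for r in range(150,240,2)])
u=np.array([np.cos(np.radians(-71.6)),np.sin(np.radians(-71.6))])
# edge: strongest gradient positions
for nm,i in(('w5',a),('w6',b)):
    g=np.diff(i[150:240,268:278,2].astype(int).mean(1));k=np.argsort(-abs(g))[:6];print(nm,[(int(x)+150,round(float(g[x]))) for x in k])
print(env.state()['ee_pos'])
E
```

```text
w5 [(186, 180, 115), (190, 184, 119), (180, 177, 113), (187, 182, 118), (189, 186, 122), (181, 177, 113), (185, 181, 118), (188, 186, 122), (182, 179, 112), (188, 183, 119), (184, 180, 114), (180, 179, 110), (184, 185, 117), (185, 180, 118), (183, 180, 116), (184, 177, 114), (189, 185, 122), (146, 147, 115), (145, 150, 145), (216, 219, 212), (220, 223, 218), (222, 223, 220), (220, 222, 218), (219, 222, 218), (222, 223, 219), (220, 222, 217), (208, 211, 206), (133, 138, 131), (113, 118, 114), (120, 123, 120), (115, 119, 116), (122, 124, 124), (119, 124, 122), (117, 119, 118), (116, 121, 120), (115, 120, 119), (121, 124, 121), (116, 122, 118), (120, 124, 122), (122, 127, 124), (117, 122, 121), (138, 140, 137), (214, 216, 212), (219, 224, 217), (157, 156, 153)]
w6 [(182, 179, 113), (187, 182, 117), (182, 176, 112), (182, 179, 114), (183, 181, 114), (185, 182, 117), (186, 181, 117), (184, 184, 117), (182, 180, 115), (186, 185, 118), (185, 182, 117), (184, 183, 118), (184, 179, 113), (188, 182, 120), (187, 181, 117), (186, 179, 115), (184, 179, 115), (183, 179, 116), (184, 179, 118), (141, 142, 115), (145, 149, 144), (214, 216, 213), (220, 222, 217), (221, 223, 220), (221, 223, 219), (220, 223, 218), (219, 221, 216), (219, 221, 216), (220, 225, 218), (157, 162, 159), (116, 122, 117), (121, 125, 122), (120, 126, 123), (119, 125, 122), (117, 122, 120), (118, 122, 120), (115, 119, 117), (117, 118, 119), (117, 120, 120), (118, 122, 120), (117, 119, 118), (114, 123, 117), (115, 121, 117), (119, 123, 119), (113, 118, 116)]
w5 [(238, -41), (232, 40), (186, 40), (203, -37), (237, -36), (233, 33)]
w6 [(190, 39), (207, -38), (208, -30), (191, 30), (189, 23), (206, -21)]
[ 548.68765266 -117.82577438   22.64603136]
```

```bash
python3 - <<'E'
from h import *
u=np.array([np.cos(np.radians(-71.6)),np.sin(np.radians(-71.6))])
for f,r,p in(('w5',186.5,(553,-128)),('w6',190.5,(548.7,-117.8))):
    m=json.load(open(f'pics/{f}.json'))
    print(f,'foot back',(ray(m,273,r,10)[:2]-[552,-128])@u,'tcp',(np.array(p)-[552,-128])@u,'body base',(ray(m,273,{'w5':203.5,'w6':207.5}[f],10)[:2]-[552,-128])@u)
E
```

```text
w5 foot back -38.981669566863204 tcp 0.3156490369471025 body base -27.257041089951233
w6 foot back -49.67311122977437 tcp -10.720177140699292 body base -38.50050866660714
```

The canister moves freely with the gripper at s=−11, so it is not held there. I'll push it in slowly with a reading at each step.

```bash
J(){ grep -E 'pos|force: \[' | tr '\n' ' '; echo; }
python3 -m jog '{"jaw":[52,52,52,52,52],"slide":[[0.2,0,0],[0.2,0,0],[0.2,0,0],[0.1,0,0],[0,0,0]],"spin":[0,0,0,0,0]}' | J
python3 -m jog '{"jaw":[52,52],"slide":[[-0.15,0,0],[-0.05,0,0]],"spin":[0,0]}' | J
python3 -m jog '{"jaw":[52,52],"slide":[[-0.15,0,0],[-0.05,0,0]],"spin":[0,0]}' | J
python3 -m jog '{"jaw":[52,52],"slide":[[-0.15,0,0],[-0.05,0,0]],"spin":[0,0]}' | J
python3 -m jog '{"jaw":[52,52],"slide":[[-0.15,0,0],[-0.05,0,0]],"spin":[0,0]}' | J
python3 -m jog '{"jaw":[52,52],"slide":[[-0.1,0,0],[0,0,0]],"spin":[0,0]}' | J
python3 -m jog '{"jaw":[52,52],"slide":[[-0.1,0,0],[0,0,0]],"spin":[0,0]}' | J
python3 -m jog '{"jaw":[52,52],"slide":[[-0.1,0,0],[0,0,0]],"spin":[0,0]}' | J
```

```text
ee_pos: [542.1, -97.6, 22.4] force: [1.0, 0.0, -2.3] 
ee_pos: [543.5, -103.7, 22.4] force: [-3.5, 5.5, 1.1] 
ee_pos: [545.2, -108.8, 22.5] force: [-3.2, 5.0, 0.5] 
ee_pos: [548.1, -116.2, 22.4] force: [-1.1, 0.2, -3.1] 
ee_pos: [550.2, -122.0, 22.4] force: [-1.1, -0.4, -4.1] 
ee_pos: [551.8, -125.6, 22.5] force: [1.6, -5.1, -5.7] 
ee_pos: [552.5, -127.6, 22.5] force: [0.3, -3.0, -6.9] 
ee_pos: [552.5, -127.9, 22.7] force: [-0.6, 5.3, -0.9]
```

Resistance of about 6 N at 20–25 mm, then the rollers draw the canister in (−5 N), then a solid stop. That is the click, so the canister is home. I'll press it firmly, release, and grip the cap bar.

```bash
J(){ grep -E 'pos|force|width|rot' | tr '\n' ' '; echo; }
python3 -m jog '{"jaw":[52,52,52],"slide":[[-0.15,0,0],[0,0,0],[0.15,0,0]],"spin":[0,0,0]}' | J
python3 -m jog '{"jaw":[60,66,70,72,72,72,72,72,72,72],"slide":[[0,0,0],[0,0,0],[0,0,0],[0,0,0],[0,0,-0.5],[0,0,-0.6],[0,0,-0.6],[0,0,-0.2],[0,0,0],[0,0,0]],"spin":[0,0,0,0,0,0,0,0,0,0]}' | J
```

```text
ee_pos: [552.4, -127.7, 22.6] ee_rot: [-180.0, -0.1, 108.5] force: [1.5, -3.8, -6.0] gripper_width: 57.8 gripper_force: 44.8 
ee_pos: [552.4, -129.7, 78.9] ee_rot: [-179.9, -0.0, 108.4] force: [-0.2, -0.5, -0.2] gripper_width: 72.0 gripper_force: 0.0
```

```bash
cat > t.sh <<'E'
python3 -c "
from workcell import env
s=env.state();print(s['time_s'],s['ee_pos'].round(1),s['ee_rot'].round(1),'F',s['force'].round(1),'T',s['torque'].round(2),s['gripper_width'].round(1),s['gripper_force'])"
E
python3 -m jog '{"jaw":[60,40,25,10,10,10,10,10],"slide":[[0,0,0.05],[0,0,0],[0,0,0],[0,0,0],[0,0,0],[0,0,0],[0,0,0],[0,0,0]],"spin":[0,0,0,0,0,0,0,0]}' 25 >/dev/null; sh t.sh
python3 -m jog '{"jaw":[10,10,10],"slide":[[0,0,0],[0,0,0],[0,0,0]],"spin":[0.5,0.5,0]}'>/dev/null; sh t.sh
python3 -m jog '{"jaw":[10,10,10],"slide":[[0,0,0],[0,0,0],[0,0,0]],"spin":[0.4,0.3,0]}'>/dev/null; sh t.sh
```

```text
Traceback (most recent call last):
AttributeError: 'float' object has no attribute 'round'
Traceback (most recent call last):
AttributeError: 'float' object has no attribute 'round'
Traceback (most recent call last):
AttributeError: 'float' object has no attribute 'round'
```

```bash
sed -i "s/s\['gripper_width'\].round(1)/s['gripper_width']/" t.sh; sh t.sh
python3 -m jog '{"jaw":[10,10,10],"slide":[[0,0,0],[0,0,0],[0,0,0]],"spin":[0.4,0.2,0]}'>/dev/null; sh t.sh
```

```text
18.45 [ 552.2 -129.6   78. ] [-179.9   -0.    94.9] F [-2.3  0.4  1.2] T [-0.02  0.38  0.02] 13.92990296594331 24.99937802553177
18.75 [ 551.4 -129.4   78. ] [-179.8   -0.    90.1] F [-5.1  1.1  4.9] T [0.15 1.13 0.11] 13.83329784416192 24.999918043613434
```

```bash

python3 -m jog '{"jaw":[10,10,10],"slide":[[0,0,0],[0,0,0],[0,0,0]],"spin":[0.4,0.2,0]}'>/dev/null; sh t.sh
python3 -m jog '{"jaw":[10,10,10],"slide":[[0,0,0],[0,0,0],[0,0,0]],"spin":[0.3,0.2,0]}'>/dev/null; sh t.sh
```

```text
19.05 [ 551.5 -128.7   78. ] [-1.798e+02 -1.000e-01  8.530e+01] F [-5.4  3.9  5.4] T [0.64 1.09 0.33] 13.698913714678707 25.021434724330902
19.35 [ 551.4 -128.6   78.1] [-1.798e+02 -1.000e-01  8.140e+01] F [-5.6  4.   6.2] T [0.87 1.13 0.76] 13.918120318532408 25.259950160980225
```

Torque builds past about 20–27°, which looks like the locked stop. I'll try the other way.

```bash

python3 -m jog '{"jaw":[10,10,10,10,10,10],"slide":[[0,0,0],[0,0,0],[0,0,0],[0,0,0],[0,0,0],[0,0,0]],"spin":[-0.8,-0.8,-0.8,-0.7,-0.3,0]}'>/dev/null; sh t.sh
python3 -m jog '{"jaw":[10,10,10,10],"slide":[[0,0,0],[0,0,0],[0,0,0],[0,0,0]],"spin":[-0.8,-0.8,-0.4,0]}'>/dev/null; sh t.sh
python3 -m jog '{"jaw":[10,10,10],"slide":[[0,0,0],[0,0,0],[0,0,0]],"spin":[-0.5,-0.5,0]}'>/dev/null; sh t.sh
```

```text
19.95 [ 553.8 -130.    78. ] [1.799e+02 1.000e-01 1.085e+02] F [-0.  -1.2 -0.1] T [-0.09 -0.01 -0.01] 13.884442973592112 24.998832643032074
20.35 [ 553.5 -129.9   78. ] [1.799e+02 1.000e-01 1.244e+02] F [ 0.5 -0.3 -1.1] T [-0.04 -0.02  0.03] 14.092363475987082 24.998519718647003
20.65 [ 553.2 -129.9   78. ] [180.    0.  132.3] F [ 0.2 -0.2 -0.7] T [-0.04  0.03  0.01] 13.898885500776112 24.998445510864258
```

No torque this way, so it's the loosening direction. I'll continue to the 62° stop.

```bash

python3 -m jog '{"jaw":[10,10,10,10,10],"slide":[[0,0,0],[0,0,0],[0,0,0],[0,0,0],[0,0,0]],"spin":[-0.8,-0.8,-0.8,-0.6,0]}'>/dev/null; sh t.sh
python3 -m jog '{"jaw":[10,10,10,10],"slide":[[0,0,0],[0,0,0],[0,0,0],[0,0,0]],"spin":[-0.5,-0.5,-0.4,0]}'>/dev/null; sh t.sh
python3 -m jog '{"jaw":[10,10],"slide":[[0,0,0],[0,0,0]],"spin":[-0.3,0]}'>/dev/null; sh t.sh
```

```text
21.15 [ 553.  -129.9   78. ] [180.    0.  156.3] F [-0.7  0.5 -0.1] T [ 0.    0.01 -0.  ] 13.429265305023598 24.99824434518814
21.55 [ 553.1 -129.8   78. ] [180.    0.  167.4] F [-0.6  0.1  0.2] T [ 0.04 -0.02 -0.02] 13.80635535547317 24.998553693294525
21.75 [ 552.9 -129.5   78. ] [180.    0.  169.8] F [-0.1  0.9  0. ] T [0.26 0.02 0.01] 13.55709032332279 24.9989452958107
```

```bash

python3 -m jog '{"jaw":[10,10,10],"slide":[[0,0,-0.1],[0,0,-0.1],[0,0,0]],"spin":[0,0,0]}' 35 >/dev/null; sh t.sh
python3 -m jog '{"jaw":[10,10,10],"slide":[[0,0,-0.1],[0,0,-0.1],[0,0,0]],"spin":[0,0,0]}' >/dev/null; sh t.sh
```

```text
22.05 [ 553.  -129.6   84.5] [180.    0.  169.9] F [-0.3  2.   0.1] T [0.41 0.02 0.01] 13.679083360139675 35.000184774398804
22.35 [ 553.3 -130.2   90.7] [-1.8e+02  1.0e-01  1.7e+02] F [-0.5  0.1  0.5] T [0.05 0.04 0.03] 13.90071845236991 34.99939799308777
```

```bash

python3 -m jog '{"jaw":[10,10,10,10,10,10,10,10,10],"slide":[[0,0,-0.2],[0,0,-0.3],[0,0,-0.4],[0,0,-0.5],[0,0,-0.6],[0,0,-0.5],[0,0,-0.4],[0,0,-0.2],[0,0,0]],"spin":[0,0,0,0,0,0,0,0,0]}' >/dev/null; sh t.sh
python3 - <<'E'
from h import *
b,_=snap('side','s9');a,_=snap('top','t9');w,_=snap('wrist','w9')
A=cv2.resize(b[150:290,210:350],(600,600),interpolation=3);W=cv2.resize(w,(200,150));T=cv2.resize(a[150:290,270:400],(200,215))
C=np.zeros((600,800,3),np.uint8);C[:,:600]=A;C[:150,600:]=W;C[150:365,600:]=T;cv2.imwrite('pics/fin.png',C[:,:,::-1])
E
```

```text
23.25 [ 553.3 -129.9  184.1] [-1.8e+02  1.0e-01  1.7e+02] F [ 0.5 -1.  -1.5] T [ 0.1  -0.05 -0.  ] 13.941242303221255 34.999165534973145
```

View pics/fin.png

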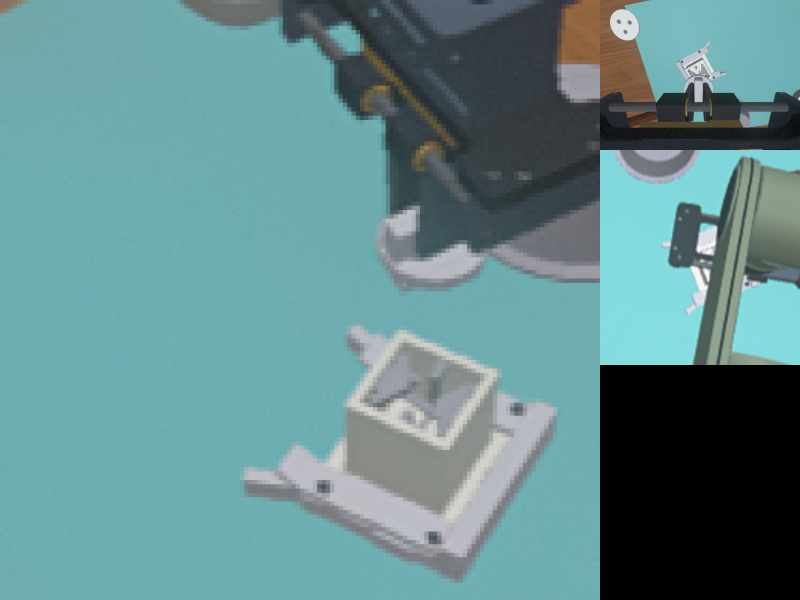

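The cap is held well clear and the open canister stands in the holder. One numeric check that it is still home.

```bash
python3 - <<'E'
from h import *
m=json.load(open('pics/s9.json'));s=600/140
u=np.array([np.cos(np.radians(-71.6)),np.sin(np.radians(-71.6))]);n=np.array([-u[1],u[0]])
S=lambda X,Y,z:ray(m,210+(X+.5)/s-.5,150+(Y+.5)/s-.5,z)[:2]-np.array([552,-128])
P=[S(*p,66) for p in((402,332),(497,373),(448,447),(346,404))]
for p in P+[sum(P)/4]:print(p@u,p@n)
for nm,p in dict(stopin1=(434,548,24),stopin2=(540,403,24),scF=(517,409,18),scF2=(433,538,18),scB=(323,487,18)).items(): d=S(*p);print(nm,d@u,d@n)
E
```

```text
-27.696041651605796 27.4979203223397
27.62392608808851 28.4586409387356
28.970660209831557 -26.794788016944747
-28.518037419425433 -29.327571103617565
0.09512680672220857 -0.04144946487175356
stopin1 39.739225223376565 -57.189166977372345
stopin2 42.854983362159935 54.19197492859503
scF 32.438456849189656 48.766474686295574
scF2 34.50942907234329 -48.13092195246037
scB -29.76718460346325 -49.320177401271366
```

```bash
python3 - <<'E'
from h import *
a,b=[cv2.imread(f'pics/{f}.png')[:,:,1].astype(np.float32) for f in('s4','s9')]
A=a[246:276,306:334];print(np.abs(A-b[246:276,306:334]).max(), np.abs(A-b[246:276,306:334]).mean())
for r in(256,260,264):print(a[r,308:334].astype(int),'\n',b[r,308:334].astype(int))
m=json.load(open('pics/s9.json'));u=np.array([.3157,-.9489]);p=np.array([552,-128])
print(np.array(proj(m,[*(p+30*u),10]))-proj(m,[*(p+29*u),10]))
E
```

```text
141.0 10.42619
[100 133 142 142 140 140 139 141 142 141 141 140 140 152 187 213 212 202
 186 189 188 188 189 190 181 146] 
 [140 140 140 138 139 138 141 142 142 144 142 142 141 151 185 209 208 198
 185 186 184 184 187 188 180 145]
[124 144 142 142 143 141 143 142 142 138 151 185 212 213 203 178 183 188
 188 188 190 190 167 126 128 151] 
 [142 140 141 140 140 141 143 143 143 140 146 175 209 210 198 176 180 186
 185 185 187 187 165 128 125 148]
[144 142 142 142 142 141 140 141 169 204 214 212 202 187 192 188 189 189
 190 178 144 127 138 164 178 177] 
 [139 139 140 140 140 139 142 142 160 194 210 209 199 184 188 187 185 186
 187 174 142 124 136 162 176 175]
[0.39381808 0.18487566]
```

The canister's base has shifted less than about 0.4 mm from where it was when pressed against the stop, so it is still home. Handing in.

```bash
python3 -c "
from workcell import env
print(env.job_done())"
```

```text
the job is handed in; nothing more can be done
None
```

The job is handed in: the canister clicked home in the holder, the cap loosened counter-clockwise seen from above, and I finished with it still gripped, its underside about 100 mm above the canister, at about 23 s on the clock.

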